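# Return the washed pistons to the carrier in cylinder order

## Task

Move the four washed pistons from the wash rack to the blue carrier, keeping their row order: the piston in the bay next to the yellow start flag goes into the pocket next to the carrier's yellow end, the next one into the next pocket, and so on to the last. Set each one down gently (no dropping or ramming), standing upright in its pocket with the crown up, and leave them all released.

Things in the scene. Friction and masses are not known exactly. Their poses are not given: they have to be found in the camera images.
- piston_red: Loose aluminium engine piston standing crown up: an upright cylinder of 50 mm diameter and 48 mm height, about 160 g, dark crown with a round red paint mark on top and dark ring grooves round its upper half. Starts in the red bay. Origin at the centre of its underside, z up; its yaw does not matter.
- piston_blue: Loose aluminium engine piston standing crown up: an upright cylinder of 50 mm diameter and 48 mm height, about 160 g, dark crown with a round blue paint mark on top and dark ring grooves round its upper half. Starts in the blue bay. Origin at the centre of its underside, z up; its yaw does not matter.
- piston_green: Loose aluminium engine piston standing crown up: an upright cylinder of 50 mm diameter and 48 mm height, about 160 g, dark crown with a round green paint mark on top and dark ring grooves round its upper half. Starts in the green bay. Origin at the centre of its underside, z up; its yaw does not matter.
- piston_white: Loose aluminium engine piston standing crown up: an upright cylinder of 50 mm diameter and 48 mm height, about 160 g, dark crown with a round white paint mark on top and dark ring grooves round its upper half. Starts in the white bay. Origin at the centre of its underside, z up; its yaw does not matter.
- bay_red: Fixed square red plastic tray on the wash rack, 72 mm square and 12 mm high, walls 4 mm, inner floor 4 mm above its origin (underside centre, 8 mm above the bench). The red piston starts in it. The four bays stand in one row, 85 mm apart, along their own y axes; their order changes from start to start.
- bay_blue: Fixed square blue plastic tray on the wash rack, 72 mm square and 12 mm high, walls 4 mm, inner floor 4 mm above its origin (underside centre, 8 mm above the bench). The blue piston starts in it. The four bays stand in one row, 85 mm apart, along their own y axes; their order changes from start to start.
- bay_green: Fixed square green plastic tray on the wash rack, 72 mm square and 12 mm high, walls 4 mm, inner floor 4 mm above its origin (underside centre, 8 mm above the bench). The green piston starts in it. The four bays stand in one row, 85 mm apart, along their own y axes; their order changes from start to start.
- bay_white: Fixed square white plastic tray on the wash rack, 72 mm square and 12 mm high, walls 4 mm, inner floor 4 mm above its origin (underside centre, 8 mm above the bench). The white piston starts in it. The four bays stand in one row, 85 mm apart, along their own y axes; their order changes from start to start.
- start_flag: Fixed yellow block with a black stripe, 60 x 22 mm, 34 mm high, at the first end of the row of bays (a plain grey block stands at the other end). Its centre is 62.5 mm from the centre of the first bay, 147.5, 232.5 and 317.5 mm from those of the second, third and fourth. Origin at the centre of its underside, 8 mm above the bench.
- carrier: Fixed blue carrier, 94 (x) by 370 mm (y), with a yellow end block 30 mm high beyond +y. Origin: underside centre of the blue part, on the bench. Four square dark-floored pockets at x = 0, y = +127.5 (first, beside the yellow end), +42.5, -42.5, -127.5 mm (fourth): 68 mm square, floor 12 mm and rim 24 mm above the origin; 9 mm of play round a piston.

How it is judged:
By the outcome, as a careful person would: the job done as asked, in the order asked, and still so for the second after the job is handed in, with the robot touching nothing.
It also fails if it takes over 83 s, if anything falls off the work surface, if the arm or the gripper's body presses on something with over 40 N, if the wrist force passes 120 N, or if a joint passes its speed limit or range.

## Robot

A 6-joint arm with a two-finger parallel gripper is mounted at the origin on the work surface. World frame = base frame: x ahead of the robot, y to its left, z up, the work surface at z = 0. Lengths are in m, angles in rad, forces in N, time in s.
With the tool pointing down it reaches from about 0.3 to 0.875 m from the base axis. Payload 6.4 kg.
Tool frame: the origin (TCP) lies at the very end of the fingers, on their centre line; the grasp point (between the pads) lies 19 mm behind it (ctrl.hold_point_z is the distance from the TCP to the grasp point, in m); y points along the fingers, x is the direction in which the jaws open and shut, and the axes are right-handed (so a half turn about y gives the same grasp; the last joint's range is limited). The gripper opens to 85 mm and grips with 20 to 120 N. Pads are 22 mm wide; open, the fingers measure 114 mm over their backs; the gripper's body (76 mm by 85 mm) begins 54 mm behind the grasp point. The pads swing forward as they close: fully open they stand 13 mm farther back than shut.
Start: joints at [-0.206, 0.181, 1.607, -0, 1.354, -0.206], TCP at [0.575, 0, 0.231] pointing down, gripper open.
Joint ranges: [-2.99, 2.99], [-0.89, 2.07], [0.3, 2.58], [-1.14, 4.28], [0, 2.63], [-3.12, 3.12]. Speed limits (rad/s): [2.57, 2.57, 3.01, 3.14, 3.14, 3.14].

## Interface

Orientations are given as a unit quaternion [w, x, y, z].
In Python, from bench import ctrl, imaging gives the robot as it stands.
- The arm moves only by the shell command python3 -m jog 'ROWS'. ROWS is JSON, a list of rows, each a list of 3 entries, a list of its own where there are three numbers: the shift along the tool's x, y, z in cm, then the turn, a rotation vector about the tool's x, y, z in rad, then the finger opening in cm, from 0 to 8.54. A call has 1 to 12 rows; each row shifts and turns the pose as measured when the row begins, along the tool's axes as they then stand; what a row does not reach is not made up. A row lasts 1/12 s, in which the tool goes at most 41.7 mm and 7.16 degrees, less where a joint would pass 70% of its speed; a pose out of reach is approached as far as the arm can. A call is refused whole if a number of a shift passes 4.17 or a number of a turn 0.125, either way. A call with a gripper value outside its range is refused whole. The fingers move at their own pace and stop on an object; the grip force is fixed at half the most. Time passes only in rows, so rows that do not move let the fingers close. It gives the time, the measured TCP pose, the force and the opening at its end, in the units of the state.
- ctrl.get_obs(): the state, without advancing time (a new reading comes with each control period).
- imaging.camera(name): name is "scene" or "side" or "wrist"; returns a dict with "frame" (384x512x3 uint8, red, green, blue), "depth" (384x512 float32, m along the optical axis (not along the pixel's ray), 0 where there is no reading), "K" (3x3 intrinsics, pixels), "R" (3x3) and "t" (3): a world point X has camera coordinates R X + t. Camera axes: x right, y down, z forward; pixel columns grow to the right and rows downward; lengths in m; the calibration is good to about 2 mm. A picture is of the moment at which its call begins.
- ctrl.hand_in(): hands the job in, once; it reports no verdict.
The state is a dict: "time_s": time; "q": joint angles; "dq": joint speeds; "joint_efforts": joint torques, N m; "eef_pos": TCP position; "eef_rot": TCP orientation; "wrist_force": force on the tool from outside, world axes, zero at the start; "torque": the same for the moment, N m; "opening": opening from 0.0 (shut) to 1.0 (fully open).
Only numpy, scipy, OpenCV 4.12 (cv2) and the standard library are available. Lean on these libraries where they do the work, as an engineer would, in place of code of your own. Each camera call takes 0.05 s, during which the arm holds its last target. There are 200 camera calls.

## Working session

There is one attempt and no reset: what is moved stays moved. The work goes in short steps, Python scripts to look and compute and a shell command to move; the robot and the scene stay as the last step left them, time stands still between calls to the robot, and variables do not carry over. Pictures are saved under pics/ and viewed, about 12 in all and at most 16, crops included, and the job is handed in when it is done.

```bash
mkdir -p pics; ls
python3 - <<'E'
from bench import ctrl, imaging
import cv2,numpy as np
o=ctrl.get_obs(); print(o, ctrl.hold_point_z)
fs=[]
for n in("scene","side"):
    c=imaging.camera(n); np.savez(n+'0.npz',**c); fs.append(c["frame"][:,:,::-1]); print(n,c["K"].tolist(),c["R"].round(3).tolist(),c["t"])
    cv2.imwrite(f'pics/{n}0.png',fs[-1])
E
```

```text
pics
{'time_s': 0.0, 'q': array([-2.06306669e-01,  1.81565134e-01,  1.60804047e+00,  2.48471099e-05,
        1.35381329e+00, -2.06269896e-01]), 'dq': array([ 0.00117923,  0.0006644 ,  0.00050312,  0.00115098,  0.0003457 ,
       -0.00113614]), 'joint_efforts': array([ 3.41415571e-04, -4.44869328e+01, -3.51340663e+01, -2.51131587e-04,
        9.11703974e-03,  3.43231875e-05]), 'eef_pos': array([5.74426550e-01, 1.41590253e-04, 2.30354932e-01]), 'eef_rot': array([ 7.07247133e-01, -7.06965839e-01,  6.45126809e-04,  6.15325857e-04]), 'wrist_force': array([ 0.53366183, -0.79620155, -0.19228511]), 'torque': array([-0.00852131, -0.01950996, -0.02523901]), 'opening': 1.0001620065746473} 0.0187
scene [[403.64495631484397, 0.0, 258.4032162971747], [0.0, 403.64495631484397, 196.9011873858392], [0.0, 0.0, 1.0]] [[0.114, 0.993, 0.021], [0.591, -0.051, -0.805], [-0.798, 0.104, -0.593]] [-0.06448153 -0.27379091  1.33755211]
side [[498.26410804066484, 0.0, 251.59762807099392], [0.0, 498.26410804066484, 192.1398751283006], [0.0, 0.0, 1.0]] [[0.971, -0.239, -0.001], [-0.119, -0.48, -0.869], [0.207, 0.844, -0.495]] [-0.52460942  0.09625007  0.80416359]
```

View pics/scene0.png

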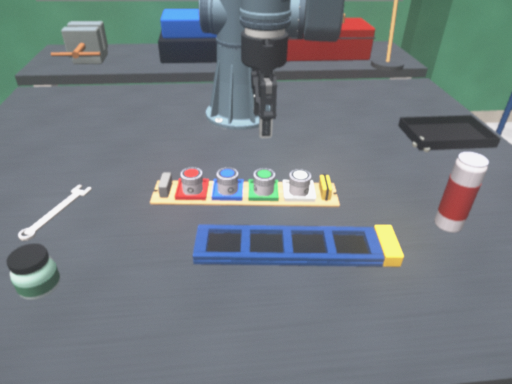

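View pics/side0.png

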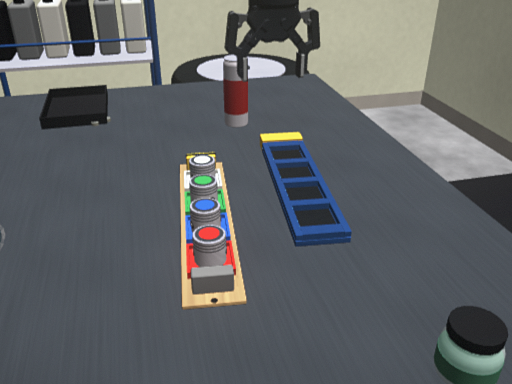

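The row from the yellow flag (scene 326,187) is white (300,175), green (264,174), blue (228,173), red (191,174). The carrier's yellow end is at scene (388,243), with pockets at columns 351, 309, 266 and 224. In the side view the marks are at (202,159) white to (209,233) red.

```bash
cat > h.py <<'E'
import numpy as np, cv2
from bench import ctrl, imaging
def blob(f,seed,tol=25):
    g=cv2.cvtColor(np.ascontiguousarray(f),cv2.COLOR_RGB2Lab)
    m=np.zeros((f.shape[0]+2,f.shape[1]+2),np.uint8)
    cv2.floodFill(g,m,seed,(0,)*3,(tol,)*3,(tol,)*3,4|cv2.FLOODFILL_MASK_ONLY|cv2.FLOODFILL_FIXED_RANGE|(255<<8))
    return m[1:-1,1:-1]
def cen(m):
    c=max(cv2.findContours(m,cv2.RETR_EXTERNAL,cv2.CHAIN_APPROX_NONE)[0],key=cv2.contourArea)
    (x,y),(w,h),a=cv2.minAreaRect(c); M=cv2.moments(m,True)
    return (M['m10']/M['m00'],M['m01']/M['m00']),M['m00']
def ray(c,p):
    d=c["R"].T@np.linalg.solve(c["K"],[p[0],p[1],1]); o=-c["R"].T@c["t"]; return o,d/np.linalg.norm(d)
def plane(c,p,z):
    o,d=ray(c,p); return o+d*(z-o[2])/d[2]
def tri(c1,p1,c2,p2):
    o,d=ray(c1,p1);a,b=ray(c2,p2)
    s=np.linalg.lstsq(np.c_[d,-b],a-o,rcond=None)[0]
    x,y=o+d*s[0],a+b*s[1]; return (x+y)/2,np.linalg.norm(x-y)
E
python3 - <<'E'
from h import *
S=dict(np.load('scene0.npz'));D=dict(np.load('side0.npz'))
np.set_printoptions(precision=4,suppress=True)
sc=dict(white=(300,175),green=(264,174),blue=(228,173),red=(191,174),p1=(351,243),p2=(309,241),p3=(266,241),p4=(224,242))
sd=dict(white=(202,160),green=(204,181),blue=(205,207),red=(209,233),p1=(287,153),p2=(294,171),p3=(303,190),p4=(317,215))
for k in sc:
    a,na=cen(blob(S["frame"],sc[k]));b,nb=cen(blob(D["frame"],sd[k]))
    print(k,np.round(a,1),na,np.round(b,1),nb,*tri(S,a,D,b))
c=imaging.camera("wrist");np.savez('w0.npz',**c);cv2.imwrite('pics/w0.png',c["frame"][:,:,::-1])
print(c["K"][0,0],c["R"].tolist(),-c["R"].T@c["t"])
E
```

```text
white [299.9 174.4] 94.0 [201.6 159. ] 90.0 [0.4673 0.107  0.0613] 0.00029293170028685
green [263.9 173.3] 83.0 [202.7 179.7] 99.0 [0.4561 0.024  0.0611] 0.0009650888862263335
blue [226.9 172.5] 118.0 [204.4 204.2] 144.0 [ 0.4455 -0.0615  0.0612] 0.0004458896834930417
red [190.9 172.5] 97.0 [208.6 232.7] 200.0 [ 0.4386 -0.1444  0.0612] 0.0004307407544277709
p1 [350.9 242.5] 717.0 [286.9 151.9] 400.0 [0.6627 0.1764 0.0222] 0.0013220240705392725
p2 [308.4 241.6] 727.0 [294.9 169.7] 501.0 [0.6529 0.091  0.0226] 0.001276919592231252
p3 [266.2 241. ] 720.0 [304.2 190.4] 640.0 [0.6435 0.0065 0.0225] 0.0009587671857820433
p4 [223.6 240.7] 740.0 [315.1 214.5] 812.0 [ 0.6342 -0.0782  0.0223] 0.0013875023124206873
314.26280657664313 [[0.9999982699908998, -2.282507335095043e-05, -0.0018599715658888735], [0.0005268742474893819, -0.9554985931706538, 0.2949951878462286], [-0.0017839335013450119, -0.29499565747298784, -0.955496928123448]] [0.5754 0.0757 0.372 ]
```

View pics/w0.png

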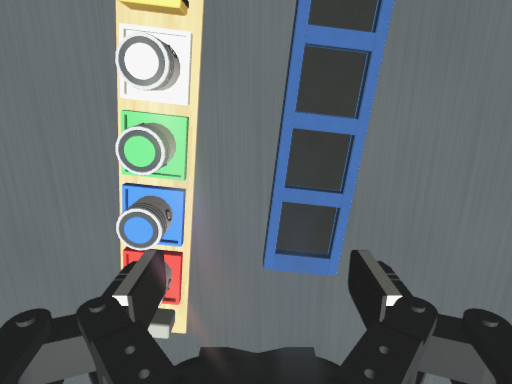

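The wrist view shows the white, green and blue marks at (143,61), (143,152) and (140,228), and pockets 2 to 4 at (332,82), (320,160) and (307,228). I'll use it as a cross-check in a frame aligned with the row, yawed about -6.4°.

```bash
cat >> h.py <<'E'
A=np.arctan2(0.0285,0.2546)
def uv(p): return np.array([np.cos(A)*p[0]-np.sin(A)*p[1], np.sin(A)*p[0]+np.cos(A)*p[1]])*100
E
python3 - <<'E'
from h import *
np.set_printoptions(precision=2,suppress=True)
T=dict(white=(.4673,.107),green=(.4561,.024),blue=(.4455,-.0615),red=(.4386,-.1444),p1=(.6627,.1764),p2=(.6529,.091),p3=(.6435,.0065),p4=(.6342,-.0782))
W=dict(np.load('w0.npz'))
s=dict(white=(143,61),green=(143,152),blue=(140,228),p2=(332,82),p3=(320,160),p4=(307,228))
print(A)
for k in T:
    r=''
    if k in s:
        q,n=cen(blob(W["frame"],s[k])); r=(n,np.round(q,1),uv(plane(W,q,.06 if k[0]!='p' else .024)))
    print(k,uv(T[k]),r)
print(uv(ctrl.get_obs()['eef_pos']))
E
```

```text
0.11147622180977824
white [45.25 15.83] (966.0, array([141. ,  60.7]), array([45.36, 15.92]))
green [45.06  7.46] (740.0, array([139.1, 151. ]), array([45.19,  7.53]))
blue [44.96 -1.16] (598.0, array([138. , 229.9]), array([45.09, -1.07]))
red [45.19 -9.47] 
p1 [63.9 24.9] 
p2 [63.87 16.31] (4409.0, array([331.9,  80.4]), array([63.87, 16.46]))
p3 [63.88  7.8 ] (3571.0, array([318.1, 160.4]), array([63.87,  7.97]))
p4 [63.9  -0.72] (2930.0, array([306.2, 229.9]), array([63.87, -0.54]))
[57.1  6.4]
```

```bash
python3 -m jog '[[[0,0,0],[0,0.11,0],8.54],[[-2.9,0,2.4],[0,0,0],8.54],[[-2.9,0,2.4],[0,0,0],8.54],[[-2.9,0,2.4],[0,0,0],8.54],[[-2.9,0,2.4],[0,0,0],8.54],[[0,0,0],[0,0,0],8.54]]'
cat > s.py <<'E'
from h import *
import sys
np.set_printoptions(precision=2,suppress=True)
o=ctrl.get_obs();p=o['eef_pos']
from scipy.spatial.transform import Rotation as R
q=o['eef_rot'];M=R.from_quat([q[1],q[2],q[3],q[0]]).as_matrix()
x=R.from_euler('z',-A).as_matrix()@R.from_euler('x',-90,degrees=True).as_matrix()
print('t',round(o['time_s'],2),'uv',uv(p),'z',round(p[2]*100,2),'roterr',R.from_matrix(M.T@x).as_rotvec().round(3),'F',o['wrist_force'],'open cm',round(o['opening']*8.5,2))
if len(sys.argv)>1:
    g=np.array([float(v) for v in sys.argv[1].split(',')]); d=np.r_[g[:2]-uv(p),g[2]-p[2]*100]
    print('to go tool x,y,z', (M.T@np.r_[R.from_euler('z',-A).as_matrix()@[d[0],d[1],0]+[0,0,d[2]]]))
E
python3 s.py 45.3,15.9,3.2
```

```text
time_s: 0.65
eef_pos: [0.4657, 0.1102, 0.2268]
eef_rot: [0.706, -0.706, 0.046, -0.04]
wrist_force: [0.1, -0.4, 0.1]
opening: 1.001
t 0.65 uv [45.06 16.14] z 22.68 roterr [-0.   -0.01 -0.01] F [ 0.13 -0.38  0.08] open cm 8.51
to go tool x,y,z [ 0.39 19.48 -0.24]
```

```bash
python3 -m jog '[[[0.4,3.9,-0.2],[0,-0.005,-0.01],8.54],[[0,3.9,0],[0,0,0],8.54],[[0,3.9,0],[0,0,0],8.54],[[0,3.5,0],[0,0,0],8.54],[[0,2.2,0],[0,0,0],8.54],[[0,1.5,0],[0,0,0],8.54],[[0,0.6,0],[0,0,0],8.54],[[0,0,0],[0,0,0],8.54]]'; python3 s.py 45.3,15.9,3.2
python3 - <<'E'
from h import *
c=imaging.camera("side");w=imaging.camera("wrist")["frame"]
cv2.imwrite('pics/a1.png',np.hstack([c["frame"][90:290,130:400],w[92:292,120:420]])[:,:,::-1])
E
```

```text
time_s: 1.32
eef_pos: [0.4714, 0.11, 0.0271]
eef_rot: [0.706, -0.706, 0.035, -0.043]
wrist_force: [-0.3, 0.3, 0.3]
opening: 0.996
t 1.32 uv [45.63 16.17] z 2.71 roterr [-0.    0.    0.01] F [-0.31  0.25  0.25] open cm 8.47
to go tool x,y,z [-0.32 -0.49 -0.27]
```

View pics/a1.png

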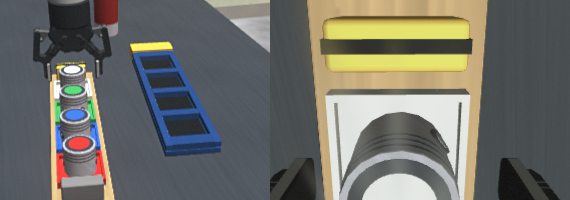

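```bash
python3 -m jog '[[[-0.3,-0.4,-0.25],[0,0,0.005],8.54],[[0,0,0],[0,0,0],8.54],[[0,0,0],[0,0,0],4.5],[[0,0,0],[0,0,0],4.5],[[0,0,0],[0,0,0],4.5],[[0,0,0],[0,0,0],4.5],[[0,0,0],[0,0,0],4.5],[[0,0,0],[0,0,0],4.5]]'; python3 s.py 45.3,15.9,3.2
```

```text
time_s: 2.08
eef_pos: [0.4743, 0.1076, 0.0403]
eef_rot: [0.706, -0.706, 0.031, -0.047]
wrist_force: [0.2, -0.2, -0.9]
opening: 0.556
t 2.08 uv [45.94 15.97] z 4.03 roterr [-0.    0.    0.02] F [ 0.15 -0.16 -0.91] open cm 4.73
to go tool x,y,z [-0.66  0.81 -0.07]
```

```bash
python3 -m jog '[[[0,0,0],[0,0,0],4],[[0,0,0],[0,0,0],4],[[0,0,0],[0,0,0],4]]'; python3 s.py 45.3,15.9,3.2; python3 -m jog '[[[0,0,0],[0,0,0],4]]'; python3 s.py 45.3,15.9,3.2
```

```text
time_s: 2.33
eef_pos: [0.4738, 0.1076, 0.0397]
eef_rot: [0.706, -0.706, 0.031, -0.046]
wrist_force: [0.6, -0.1, -0.8]
opening: 0.558
t 2.33 uv [45.89 15.97] z 3.97 roterr [-0.    0.    0.02] F [ 0.55 -0.13 -0.8 ] open cm 4.74
to go tool x,y,z [-0.61  0.76 -0.07]
time_s: 2.42
eef_pos: [0.4739, 0.1076, 0.0397]
eef_rot: [0.706, -0.706, 0.031, -0.046]
wrist_force: [-0.3, 0.1, 0.7]
opening: 0.558
t 2.42 uv [45.89 15.97] z 3.97 roterr [-0.    0.    0.02] F [-0.31  0.05  0.66] open cm 4.74
to go tool x,y,z [-0.61  0.75 -0.07]
```

```bash
python3 -m jog '[[[0,0,0],[0,0,0],8.54],[[0,0,0],[0,0,0],8.54],[[0,0,0],[0,0,0],8.54],[[0,0.5,0],[0,0,0.01],8.54],[[0,0.5,0],[0,0,0],8.54]]'; python3 s.py 45.6,15.9,2.9; python3 -m jog '[[[0,0,0],[0,0,0],8.54],[[0,0,0],[0,0,0],8.54]]'; python3 s.py 45.6,15.9,2.9
```

```text
time_s: 2.83
eef_pos: [0.4756, 0.1076, 0.0304]
eef_rot: [0.707, -0.705, 0.034, -0.044]
wrist_force: [-0.1, -0.6, -0.1]
opening: 1.0
t 2.83 uv [46.07 15.99] z 3.04 roterr [-0.    0.    0.01] F [-0.05 -0.58 -0.11] open cm 8.5
to go tool x,y,z [-0.47  0.14 -0.08]
time_s: 3.0
eef_pos: [0.4749, 0.1075, 0.029]
eef_rot: [0.707, -0.705, 0.035, -0.043]
wrist_force: [-0.3, 0.4, -0.6]
opening: 1.004
t 3.0 uv [46.   15.97] z 2.9 roterr [-0.    0.    0.01] F [-0.31  0.36 -0.6 ] open cm 8.53
to go tool x,y,z [-0.4  -0.01 -0.07]
```

```bash
python3 -m jog '[[[-0.4,0,-0.05],[0,0,0.01],8.54],[[0,0,0],[0,0,0],8.54]]'; python3 s.py 45.5,15.9,2.9; python3 -m jog '[[[0,0,0],[0,0,0],4],[[0,0,0],[0,0,0],4],[[0,0,0],[0,0,0],4]]';python3 s.py 45.5,15.9,2.9; python3 -m jog '[[[0,0,0],[0,0,0],4],[[0,0,0],[0,0,0],4]]'; python3 s.py 45.5,15.9,2.9
```

```text
time_s: 3.17
eef_pos: [0.4702, 0.1075, 0.0284]
eef_rot: [0.707, -0.705, 0.039, -0.039]
wrist_force: [-0.7, -0.1, -0.7]
opening: 0.996
t 3.17 uv [45.53 15.91] z 2.84 roterr [-0.  0. -0.] F [-0.67 -0.11 -0.71] open cm 8.47
to go tool x,y,z [-0.03 -0.06 -0.01]
time_s: 3.42
eef_pos: [0.4705, 0.1075, 0.0287]
eef_rot: [0.707, -0.705, 0.039, -0.039]
wrist_force: [2.1, -0.9, 1.6]
opening: 0.601
t 3.42 uv [45.57 15.91] z 2.87 roterr [-0.  0.  0.] F [ 2.11 -0.86  1.57] open cm 5.11
to go tool x,y,z [-0.07 -0.03 -0.01]
time_s: 3.58
eef_pos: [0.4711, 0.1074, 0.0293]
eef_rot: [0.707, -0.705, 0.038, -0.039]
wrist_force: [-0.8, -0.5, -1.1]
opening: 0.564
t 3.58 uv [45.62 15.92] z 2.93 roterr [-0.  0.  0.] F [-0.77 -0.5  -1.12] open cm 4.8
to go tool x,y,z [-0.12  0.03 -0.02]
```

```bash
python3 -m jog '[[[0,-2,0],[0,0,0],4],[[0,-4,0],[0,0,0],4],[[3.05,0,1.5],[0,0,0],4],[[3.05,0,1.5],[0,0,0],4],[[3.05,0,1.5],[0,0,0],4],[[3.05,0,1.5],[0,0,0],4],[[3.05,0,1.5],[0,0,0],4],[[3.05,0,1.5],[0,0,0],4],[[0,0,0],[0,0,0],4],[[0,0,0],[0,0,0],4]]'; python3 s.py 63.9,25.0,2.93
python3 - <<'E'
from h import *
c=imaging.camera("side");w=imaging.camera("wrist")["frame"]
cv2.imwrite('pics/a2.png',np.hstack([c["frame"][60:290,130:400],w[92:322,60:460]])[:,:,::-1])
E
```

```text
time_s: 4.42
eef_pos: [0.6673, 0.1804, 0.0941]
eef_rot: [0.707, -0.705, 0.038, -0.04]
wrist_force: [-0.8, -0.1, -2.2]
opening: 0.563
t 4.42 uv [64.31 25.35] z 9.41 roterr [-0.  0.  0.] F [-0.79 -0.14 -2.24] open cm 4.78
to go tool x,y,z [-0.43  6.48 -0.37]
```

View pics/a2.png

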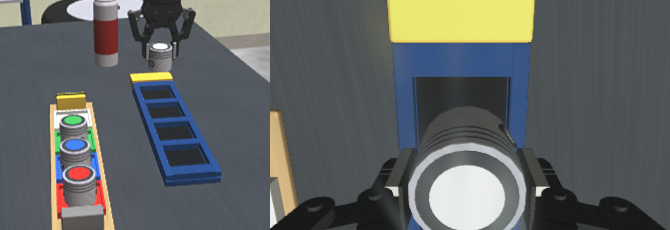

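The white piston is held upright above pocket 1 (crown centre at about wrist crop 467,198). I'm lowering it now.

```bash
python3 -m jog '[[[-0.43,2,-0.37],[0,0,0],4],[[0,2,0],[0,0,0],4],[[0,1,0],[0,0,0],4],[[0,0.4,0],[0,0,0],4],[[0,0,0],[0,0,0],4],[[0,0,0],[0,0,0],4]]'; python3 s.py 63.9,25.0,2.93
```

```text
time_s: 5.02
eef_pos: [0.6571, 0.1753, 0.0404]
eef_rot: [0.707, -0.705, 0.039, -0.04]
wrist_force: [-0.2, 0.3, -1.5]
opening: 0.565
t 5.02 uv [63.35 24.73] z 4.04 roterr [-0. -0.  0.] F [-0.23  0.3  -1.47] open cm 4.81
to go tool x,y,z [0.54 1.11 0.27]
```

```bash
python3 -m jog '[[[0.5,0.4,0.25],[0,0,0],4],[[0,0,0],[0,0,0],4],[[0,0.25,0],[0,0,0],4],[[0,0,0],[0,0,0],4]]'; python3 s.py 63.9,25.0,2.93
```

```text
time_s: 5.35
eef_pos: [0.6649, 0.1776, 0.037]
eef_rot: [0.707, -0.705, 0.037, -0.042]
wrist_force: [0.1, 0.6, -1.5]
opening: 0.563
t 5.35 uv [64.1  25.05] z 3.7 roterr [-0.   -0.    0.01] F [ 0.1   0.64 -1.48] open cm 4.78
to go tool x,y,z [-0.2   0.77 -0.05]
```

```bash
python3 -m jog '[[[-0.1,0.3,0],[0,0,0.005],4],[[0,0.2,0],[0,0,0],4],[[0,0.1,0],[0,0,0],4],[[0,0,0],[0,0,0],4]]'; python3 s.py 63.9,25.0,2.93
```

```text
time_s: 5.68
eef_pos: [0.6647, 0.178, 0.0314]
eef_rot: [0.707, -0.705, 0.039, -0.04]
wrist_force: [-0.2, -0.9, -1.9]
opening: 0.567
t 5.68 uv [64.08 25.08] z 3.14 roterr [-0. -0.  0.] F [-0.22 -0.91 -1.9 ] open cm 4.82
to go tool x,y,z [-0.18  0.21 -0.08]
```

```bash
python3 -m jog '[[[0,0.1,0],[0,0,0],4],[[0,0.1,0],[0,0,0],4],[[0,0,0],[0,0,0],4]]'; python3 s.py 63.9,25.0,2.93
```

```text
time_s: 5.93
eef_pos: [0.6647, 0.178, 0.0293]
eef_rot: [0.707, -0.705, 0.039, -0.04]
wrist_force: [-0.4, -0.4, -0.8]
opening: 0.564
t 5.93 uv [64.08 25.08] z 2.93 roterr [-0. -0.  0.] F [-0.39 -0.42 -0.76] open cm 4.79
to go tool x,y,z [-0.18  0.   -0.08]
```

```bash
python3 -m jog '[[[0,0.06,0],[0,0,0],4],[[0,0,0],[0,0,0],4]]'; python3 s.py;  python3 -m jog '[[[0,0.06,0],[0,0,0],4],[[0,0,0],[0,0,0],4]]'; python3 s.py
```

```text
time_s: 6.1
eef_pos: [0.6649, 0.178, 0.0295]
eef_rot: [0.707, -0.705, 0.038, -0.04]
wrist_force: [-0.8, 0.1, -2.9]
opening: 0.562
t 6.1 uv [64.1  25.09] z 2.95 roterr [-0. -0.  0.] F [-0.84  0.14 -2.95] open cm 4.77
time_s: 6.27
eef_pos: [0.6651, 0.1781, 0.0294]
eef_rot: [0.707, -0.705, 0.038, -0.041]
wrist_force: [-0.2, -0.6, -1.9]
opening: 0.565
t 6.27 uv [64.12 25.09] z 2.94 roterr [-0. -0.  0.] F [-0.25 -0.56 -1.86] open cm 4.8
```

```bash
python3 -m jog '[[[0,0.1,0],[0,0,0],4],[[0,0.1,0],[0,0,0],4]]'; python3 s.py;  python3 -m jog '[[[0,0.1,0],[0,0,0],4],[[0,0,0],[0,0,0],4]]'; python3 s.py
```

```text
time_s: 6.43
eef_pos: [0.6652, 0.1781, 0.0293]
eef_rot: [0.707, -0.705, 0.038, -0.04]
wrist_force: [-4.6, -0.1, 7.5]
opening: 0.562
t 6.43 uv [64.13 25.1 ] z 2.93 roterr [-0.  0.  0.] F [-4.58 -0.13  7.54] open cm 4.78
time_s: 6.6
eef_pos: [0.6653, 0.1781, 0.0295]
eef_rot: [0.707, -0.705, 0.038, -0.04]
wrist_force: [0.1, -0.7, -1.8]
opening: 0.567
t 6.6 uv [64.13 25.1 ] z 2.95 roterr [-0.  0.  0.] F [ 0.07 -0.68 -1.82] open cm 4.82
```

```bash
python3 -m jog '[[[0,0.05,0],[0,0,0],8.54],[[0,0,0],[0,0,0],8.54],[[0,0,0],[0,0,0],8.54],[[0,0,0],[0,0,0],8.54],[[0,-2,0],[0,0,0],8.54],[[0,-4,0],[0,0,0],8.54],[[-2.65,0,-2.5],[0,0,0],8.54],[[-2.65,0,-2.5],[0,0,0],8.54],[[-2.65,0,-2.5],[0,0,0],8.54],[[-2.65,0,-2.5],[0,0,0],8.54],[[-2.65,0,-2.5],[0,0,0],8.54],[[-2.65,0,-2.5],[0,0,0],8.54]]';python3 -m jog '[[[-2.3,0,-2.2],[0,0,0],8.54],[[0,0,0],[0,0,0],8.54],[[0,0,0],[0,0,0],8.54]]'; python3 s.py 45.4,7.5,2.9
python3 - <<'E'
from h import *
c=imaging.camera("side");w=imaging.camera("scene")["frame"]
cv2.imwrite('pics/a3.png',cv2.resize(np.hstack([c["frame"][60:290,150:380],w[90:320,140:410]])[:,:,::-1],None,fx=1.5,fy=1.5))
E
```

```text
time_s: 7.6
eef_pos: [0.4918, 0.0454, 0.0898]
eef_rot: [0.708, -0.705, 0.032, -0.043]
wrist_force: [0.3, -0.4, 0.7]
opening: 1.003
time_s: 7.85
eef_pos: [0.4595, 0.0227, 0.0884]
eef_rot: [0.707, -0.705, 0.034, -0.043]
wrist_force: [-0.2, -0.7, 0.4]
opening: 0.993
t 7.85 uv [45.41  7.37] z 8.84 roterr [-0.    0.    0.01] F [-0.17 -0.74  0.41] open cm 8.44
to go tool x,y,z [-0.08  5.94  0.11]
```

View pics/a3.png

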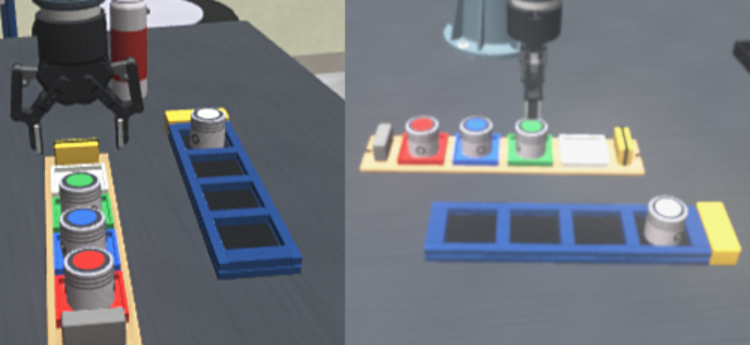

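White stands upright in pocket 1 (view at 207,125 and 667,215), and the gripper is over green.

```bash
python3 -m jog '[[[0,2.5,0.1],[0,0,0.01],8.54],[[0,2,0],[0,0,0],8.54],[[0,0.9,0],[0,0,0],8.54],[[0,0.4,0],[0,0,0],8.54],[[0,0,0],[0,0,0],8.54],[[0,0,0],[0,0,0],8.54]]'; python3 s.py 45.4,7.5,2.9
```

```text
time_s: 8.45
eef_pos: [0.469, 0.0265, 0.0307]
eef_rot: [0.707, -0.705, 0.033, -0.04]
wrist_force: [0.1, 0.0, 0.5]
opening: 1.002
t 8.45 uv [46.31  7.85] z 3.07 roterr [-0.    0.01  0.01] F [0.13 0.03 0.49] open cm 8.51
to go tool x,y,z [-0.92  0.16 -0.34]
```

```bash
python3 -m jog '[[[-0.9,0.05,-0.34],[0,0.005,0.01],8.54],[[0,0,0],[0,0,0],8.54],[[0,0,0],[0,0,0],8.54]]'; python3 s.py 45.4,7.5,2.9
```

```text
time_s: 8.7
eef_pos: [0.4604, 0.024, 0.0317]
eef_rot: [0.707, -0.705, 0.037, -0.039]
wrist_force: [0.7, 0.4, 0.9]
opening: 1.003
t 8.7 uv [45.49  7.51] z 3.17 roterr [-0.  0.  0.] F [0.69 0.41 0.88] open cm 8.53
to go tool x,y,z [-0.09  0.27 -0.01]
```

```bash
python3 -m jog '[[[-0.1,0.25,0],[0,0,0],8.54],[[0,0,0],[0,0,0],8.54],[[0,0,0],[0,0,0],4],[[0,0,0],[0,0,0],4],[[0,0,0],[0,0,0],4],[[0,0,0],[0,0,0],4],[[0,0,0],[0,0,0],4],[[0,0,0],[0,0,0],4]]'; python3 s.py 45.4,7.5,2.9
```

```text
time_s: 9.37
eef_pos: [0.4603, 0.0236, 0.0311]
eef_rot: [0.707, -0.705, 0.036, -0.04]
wrist_force: [-0.8, 0.1, -0.4]
opening: 0.565
t 9.37 uv [45.48  7.47] z 3.11 roterr [-0.    0.    0.01] F [-0.83  0.11 -0.43] open cm 4.8
to go tool x,y,z [-0.08  0.21  0.03]
```

```bash
python3 -m jog '[[[0,-2,0],[0,0,0],4],[[0,-4,0],[0,0,0],4],[[3,0,1.45],[0,0,0],4],[[3,0,1.45],[0,0,0],4],[[3,0,1.45],[0,0,0],4],[[3,0,1.45],[0,0,0],4],[[3,0,1.45],[0,0,0],4],[[3,0,1.45],[0,0,0],4],[[0,0,0],[0,0,0],4],[[0,0,0],[0,0,0],4]]'; python3 s.py 63.9,16.4,3.11;python3 -m jog '[[[0,2,0],[0,0,0],4],[[0,2,0],[0,0,0],4],[[0,0.7,0],[0,0,0],4],[[0,0,0],[0,0,0],4],[[0,0,0],[0,0,0],4]]'; python3 s.py 63.9,16.4,3.11
```

```text
time_s: 10.2
eef_pos: [0.6556, 0.0944, 0.0981]
eef_rot: [0.707, -0.705, 0.034, -0.043]
wrist_force: [-0.8, -0.0, -2.2]
opening: 0.566
t 10.2 uv [64.1  16.67] z 9.81 roterr [-0.    0.    0.01] F [-0.81 -0.04 -2.2 ] open cm 4.81
to go tool x,y,z [-0.29  6.69 -0.3 ]
time_s: 10.62
eef_pos: [0.6532, 0.0941, 0.0479]
eef_rot: [0.707, -0.705, 0.036, -0.042]
wrist_force: [0.6, -0.5, -0.7]
opening: 0.564
t 10.62 uv [63.87 16.62] z 4.79 roterr [-0.    0.    0.01] F [ 0.64 -0.53 -0.74] open cm 4.79
to go tool x,y,z [ 0.02  1.68 -0.23]
```

```bash
python3 -m jog '[[[0,0.6,-0.2],[0,0,0.005],4],[[0,0.5,0],[0,0,0],4],[[0,0.2,0],[0,0,0],4],[[0,0,0],[0,0,0],4],[[0,0,0],[0,0,0],4]]'; python3 s.py 63.9,16.4,3.11
```

```text
time_s: 11.03
eef_pos: [0.654, 0.0912, 0.0371]
eef_rot: [0.707, -0.705, 0.036, -0.041]
wrist_force: [-0.7, -0.7, -1.6]
opening: 0.563
t 11.03 uv [63.98 16.34] z 3.71 roterr [-0.    0.    0.01] F [-0.69 -0.69 -1.57] open cm 4.79
to go tool x,y,z [-0.09  0.6   0.06]
```

```bash
python3 -m jog '[[[0,0.25,0.05],[0,0,0.005],4],[[0,0.2,0],[0,0,0],4],[[0,0.1,0],[0,0,0],4],[[0,0.1,0],[0,0,0],4]]'; python3 s.py 63.9,16.4,3.11
```

```text
time_s: 11.37
eef_pos: [0.6553, 0.0919, 0.0316]
eef_rot: [0.707, -0.705, 0.037, -0.04]
wrist_force: [-0.2, 0.5, -2.4]
opening: 0.566
t 11.37 uv [64.1  16.42] z 3.16 roterr [-0.  0.  0.] F [-0.22  0.51 -2.43] open cm 4.81
to go tool x,y,z [-0.2   0.05 -0.02]
```

```bash
python3 -m jog '[[[0,0.1,0],[0,0,0],4],[[0,0.1,0],[0,0,0],4]]'; python3 s.py 63.9,16.4,3.11
```

```text
time_s: 11.53
eef_pos: [0.6554, 0.0919, 0.0311]
eef_rot: [0.707, -0.705, 0.037, -0.04]
wrist_force: [-5.5, -0.6, 9.9]
opening: 0.566
t 11.53 uv [64.11 16.42] z 3.11 roterr [-0.  0.  0.] F [-5.49 -0.62  9.87] open cm 4.81
to go tool x,y,z [-0.21 -0.   -0.02]
```

```bash
python3 -m jog '[[[0,0,0],[0,0,0],8.54],[[0,0,0],[0,0,0],8.54],[[0,0,0],[0,0,0],8.54],[[0,0,0],[0,0,0],8.54],[[0,-2,0],[0,0,0],8.54],[[0,-4,0],[0,0,0],8.54],[[-2.72,0,-2.48],[0,0,0],8.54],[[-2.72,0,-2.48],[0,0,0],8.54],[[-2.72,0,-2.48],[0,0,0],8.54],[[-2.72,0,-2.48],[0,0,0],8.54],[[-2.72,0,-2.48],[0,0,0],8.54],[[-2.72,0,-2.48],[0,0,0],8.54]]';python3 -m jog '[[[-2.7,0,-2.5],[0,0,0],8.54],[[0,0,0],[0,0,0],8.54],[[0,0,0],[0,0,0],8.54],[[0,0,0],[0,0,0],8.54]]'; python3 s.py 45.2,-1.1,2.9
```

```text
time_s: 12.53
eef_pos: [0.4786, -0.0396, 0.0939]
eef_rot: [0.707, -0.705, 0.03, -0.042]
wrist_force: [-0.3, -1.3, 1.6]
opening: 1.002
time_s: 12.87
eef_pos: [0.4423, -0.0654, 0.093]
eef_rot: [0.707, -0.706, 0.033, -0.044]
wrist_force: [-0.2, 0.1, 0.3]
opening: 1.005
t 12.87 uv [44.68 -1.58] z 9.3 roterr [-0.    0.    0.02] F [-0.16  0.09  0.28] open cm 8.54
to go tool x,y,z [0.42 6.41 0.47]
```

```bash
python3 -m jog '[[[0,2.5,0.25],[0,0,0.01],8.54],[[0,2,0],[0,0,0],8.54],[[0,1.3,0],[0,0,0],8.54],[[0,0.4,0],[0,0,0],8.54],[[0,0,0],[0,0,0],8.54],[[0,0,0],[0,0,0],8.54]]'; python3 s.py 45.2,-1.1,2.9
```

```text
time_s: 13.37
eef_pos: [0.4511, -0.0618, 0.0315]
eef_rot: [-0.706, 0.706, -0.031, 0.041]
wrist_force: [0.3, -0.5, -0.6]
opening: 1.001
t 13.37 uv [45.52 -1.12] z 3.15 roterr [-0.    0.01  0.01] F [ 0.3  -0.47 -0.56] open cm 8.51
to go tool x,y,z [-0.32  0.24  0.02]
```

```bash
python3 -m jog '[[[-0.3,0.2,0],[0,0.01,0.01],8.54],[[0,0,0],[0,0,0],8.54],[[0,0,0],[0,0,0],8.54]]'; python3 s.py 45.2,-1.1,2.9
```

```text
time_s: 13.62
eef_pos: [0.45, -0.0613, 0.0311]
eef_rot: [-0.706, 0.706, -0.037, 0.042]
wrist_force: [0.6, 0.2, -1.1]
opening: 0.998
t 13.62 uv [45.4  -1.09] z 3.11 roterr [ 0.   -0.    0.01] F [ 0.62  0.15 -1.08] open cm 8.48
to go tool x,y,z [-0.2   0.21 -0.01]
```

```bash
python3 -m jog '[[[-0.15,0.15,0],[0,0,0],8.54],[[0,0,0],[0,0,0],8.54],[[0,0,0],[0,0,0],4],[[0,0,0],[0,0,0],4],[[0,0,0],[0,0,0],4],[[0,0,0],[0,0,0],4],[[0,0,0],[0,0,0],4],[[0,0,0],[0,0,0],4]]'; python3 s.py 63.9,7.9,3
```

```text
time_s: 14.28
eef_pos: [0.4494, -0.0617, 0.0318]
eef_rot: [-0.705, 0.707, -0.037, 0.043]
wrist_force: [0.2, 0.0, -0.7]
opening: 0.564
t 14.28 uv [45.34 -1.14] z 3.18 roterr [ 0.   -0.    0.01] F [ 0.17  0.04 -0.74] open cm 4.8
to go tool x,y,z [18.54  0.34  9.06]
```

```bash
python3 -m jog '[[[0,-2,0],[0,0,0],4],[[0,-4,0],[0,0,0],4],[[3,0,1.45],[0,0,0],4],[[3,0,1.45],[0,0,0],4],[[3,0,1.45],[0,0,0],4],[[3,0,1.45],[0,0,0],4],[[3,0,1.45],[0,0,0],4],[[3,0,1.45],[0,0,0],4],[[0,0,0],[0,0,0],4],[[0,0,0],[0,0,0],4]]'; python3 s.py 63.9,7.9,3.18;python3 -m jog '[[[0,2,-0.1],[0,0,0],4],[[0,2,0],[0,0,0],4],[[0,0.7,0],[0,0,0],4],[[0,0,0],[0,0,0],4],[[0,0,0],[0,0,0],4]]'; python3 s.py 63.9,7.9,3.18
```

```text
time_s: 15.12
eef_pos: [0.6458, 0.0079, 0.1]
eef_rot: [-0.705, 0.707, -0.034, 0.047]
wrist_force: [-1.2, 0.4, -1.3]
opening: 0.566
t 15.12 uv [64.09  7.96] z 10.0 roterr [ 0.   -0.    0.02] F [-1.16  0.35 -1.3 ] open cm 4.81
to go tool x,y,z [-0.32  6.82 -0.05]
time_s: 15.53
eef_pos: [0.6439, 0.0063, 0.0503]
eef_rot: [-0.705, 0.707, -0.036, 0.046]
wrist_force: [-0.2, 0.4, -1.3]
opening: 0.561
t 15.53 uv [63.92  7.79] z 5.03 roterr [ 0.   -0.    0.01] F [-0.17  0.43 -1.33] open cm 4.77
to go tool x,y,z [-0.05  1.85  0.12]
```

```bash
python3 -m jog '[[[0,0.6,0.1],[0,0,0.01],4],[[0,0.5,0],[0,0,0],4],[[0,0.3,0],[0,0,0],4],[[0,0,0],[0,0,0],4],[[0,0,0],[0,0,0],4]]'; python3 s.py 63.9,7.9,3.18
```

```text
time_s: 15.95
eef_pos: [0.6451, 0.0064, 0.0383]
eef_rot: [-0.705, 0.707, -0.039, 0.044]
wrist_force: [-0.2, 0.2, -1.1]
opening: 0.563
t 15.95 uv [64.04  7.81] z 3.83 roterr [ 0.   -0.01  0.01] F [-0.21  0.16 -1.06] open cm 4.79
to go tool x,y,z [-0.14  0.65  0.09]
```

```bash
python3 -m jog '[[[0,0.25,0.08],[0,-0.005,0.005],4],[[0,0.2,0],[0,0,0],4],[[0,0.1,0],[0,0,0],4],[[0,0.1,0],[0,0,0],4]]'; python3 s.py 63.9,7.9,3.18
```

```text
time_s: 16.28
eef_pos: [0.6463, 0.0072, 0.0326]
eef_rot: [-0.705, 0.707, -0.038, 0.041]
wrist_force: [0.4, 0.5, -1.8]
opening: 0.565
t 16.28 uv [64.15  7.9 ] z 3.26 roterr [0.   0.   0.01] F [ 0.39  0.51 -1.8 ] open cm 4.8
to go tool x,y,z [-0.25  0.08 -0.  ]
```

```bash
python3 -m jog '[[[0,0.1,0],[0,0,0],4],[[0,0.1,0],[0,0,0],4]]'; python3 s.py 63.9,7.9,3.18
```

```text
time_s: 16.45
eef_pos: [0.6463, 0.0071, 0.0317]
eef_rot: [-0.705, 0.707, -0.038, 0.041]
wrist_force: [-7.5, 0.8, 13.2]
opening: 0.563
t 16.45 uv [64.15  7.9 ] z 3.17 roterr [0. 0. 0.] F [-7.54  0.75 13.22] open cm 4.79
to go tool x,y,z [-0.25 -0.01  0.  ]
```

```bash
python3 -m jog '[[[0,0,0],[0,0,0],8.54],[[0,0,0],[0,0,0],8.54],[[0,0,0],[0,0,0],8.54],[[0,0,0],[0,0,0],8.54],[[0,-2,0],[0,0,0],8.54],[[0,-4,0],[0,0,0],8.54],[[-2.72,0,-2.42],[0,0,0],8.54],[[-2.72,0,-2.42],[0,0,0],8.54],[[-2.72,0,-2.42],[0,0,0],8.54],[[-2.72,0,-2.42],[0,0,0],8.54],[[-2.72,0,-2.42],[0,0,0],8.54],[[-2.72,0,-2.42],[0,0,0],8.54]]';python3 -m jog '[[[-2.7,0,-2.4],[0,0,0],8.54],[[0,0,0],[0,0,0],8.54],[[0,0,0],[0,0,0],8.54],[[0,0,0],[0,0,0],8.54]]'; python3 s.py 45.2,-9.5,2.9
python3 - <<'E'
from h import *
c=imaging.camera("side");w=imaging.camera("scene")["frame"]
cv2.imwrite('pics/a4.png',cv2.resize(np.hstack([c["frame"][60:290,150:380],w[90:320,140:410]])[:,:,::-1],None,fx=1.5,fy=1.5))
E
```

```text
time_s: 17.45
eef_pos: [0.4692, -0.1204, 0.0953]
eef_rot: [-0.704, 0.708, -0.031, 0.042]
wrist_force: [-0.4, -0.7, -0.3]
opening: 0.999
time_s: 17.78
eef_pos: [0.4336, -0.1457, 0.0952]
eef_rot: [-0.703, 0.709, -0.033, 0.044]
wrist_force: [0.3, -0.1, 0.0]
opening: 0.997
t 17.78 uv [44.71 -9.65] z 9.52 roterr [0.01 0.   0.01] F [ 0.29 -0.06  0.05] open cm 8.48
to go tool x,y,z [0.38 6.63 0.2 ]
```

View pics/a4.png

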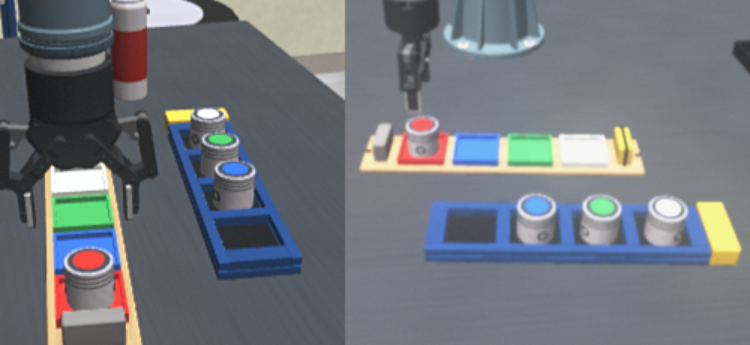

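White, green and blue all stand upright in pockets 1 to 3. Only red remains (at 90,262 and 423,125).

```bash
python3 -m jog '[[[0,2.5,0],[0.005,0,0.01],8.54],[[0,2,0],[0,0,0],8.54],[[0,1.4,0],[0,0,0],8.54],[[0,0.5,0],[0,0,0],8.54],[[0,0,0],[0,0,0],8.54],[[0,0,0],[0,0,0],8.54]]'; python3 s.py 45.2,-9.5,2.9
```

```text
time_s: 18.38
eef_pos: [0.4424, -0.143, 0.0305]
eef_rot: [-0.705, 0.708, -0.031, 0.038]
wrist_force: [-0.1, -1.0, 0.2]
opening: 0.999
t 18.38 uv [45.56 -9.29] z 3.05 roterr [0.   0.01 0.01] F [-0.1  -0.99  0.15] open cm 8.49
to go tool x,y,z [-0.36  0.15 -0.2 ]
```

```bash
python3 -m jog '[[[-0.35,0.15,-0.2],[0,0.01,0.005],8.54],[[0,0,0],[0,0,0],8.54],[[0,0,0],[0,0,0],8.54]]'; python3 s.py 45.2,-9.5,2.9
```

```text
time_s: 18.63
eef_pos: [0.4402, -0.1448, 0.0306]
eef_rot: [-0.704, 0.708, -0.035, 0.041]
wrist_force: [0.2, 0.5, -1.1]
opening: 0.998
t 18.63 uv [45.36 -9.49] z 3.06 roterr [0.   0.01 0.01] F [ 0.24  0.54 -1.15] open cm 8.48
to go tool x,y,z [-0.16  0.16 -0.01]
```

```bash
python3 -m jog '[[[-0.15,0.15,0],[0,0,0],8.54],[[0,0,0],[0,0,0],8.54],[[0,0,0],[0,0,0],4],[[0,0,0],[0,0,0],4],[[0,0,0],[0,0,0],4],[[0,0,0],[0,0,0],4],[[0,0,0],[0,0,0],4],[[0,0,0],[0,0,0],4]]'; python3 s.py 63.9,-0.6,3
```

```text
time_s: 19.3
eef_pos: [0.4397, -0.1458, 0.0316]
eef_rot: [-0.704, 0.708, -0.034, 0.042]
wrist_force: [-0.5, -0.2, -1.4]
opening: 0.565
t 19.3 uv [45.32 -9.59] z 3.16 roterr [0.01 0.   0.01] F [-0.47 -0.19 -1.42] open cm 4.8
to go tool x,y,z [18.61  0.32  8.92]
```

```bash
python3 -m jog '[[[0,-2,0],[0,0,0],4],[[0,-4,0],[0,0,0],4],[[3,0,1.45],[0,0,0],4],[[3,0,1.45],[0,0,0],4],[[3,0,1.45],[0,0,0],4],[[3,0,1.45],[0,0,0],4],[[3,0,1.45],[0,0,0],4],[[3,0,1.45],[0,0,0],4],[[0,0,0],[0,0,0],4],[[0,0,0],[0,0,0],4]]'; python3 s.py 63.9,-0.6,3.16;python3 -m jog '[[[0,2,-0.05],[0,0,0],4],[[0,2,0],[0,0,0],4],[[0,0.7,0],[0,0,0],4],[[0,0,0],[0,0,0],4],[[0,0,0],[0,0,0],4]]'; python3 s.py 63.9,-0.6,3.16
```

```text
time_s: 20.13
eef_pos: [0.6356, -0.0748, 0.0984]
eef_rot: [-0.703, 0.709, -0.033, 0.046]
wrist_force: [0.2, 0.2, -2.2]
opening: 0.567
t 20.13 uv [64.   -0.36] z 9.84 roterr [0.01 0.   0.02] F [ 0.18  0.18 -2.17] open cm 4.82
to go tool x,y,z [-0.22  6.68 -0.19]
time_s: 20.55
eef_pos: [0.6338, -0.0759, 0.0488]
eef_rot: [-0.703, 0.709, -0.034, 0.044]
wrist_force: [-0.2, 1.3, -1.0]
opening: 0.566
t 20.55 uv [63.83 -0.49] z 4.88 roterr [0.01 0.   0.01] F [-0.17  1.3  -1.  ] open cm 4.81
to go tool x,y,z [ 0.04  1.72 -0.09]
```

```bash
python3 -m jog '[[[0,0.6,-0.1],[0.005,0,0.01],4],[[0,0.5,0],[0,0,0],4],[[0,0.25,0],[0,0,0],4],[[0,0,0],[0,0,0],4],[[0,0,0],[0,0,0],4]]'; python3 s.py 63.9,-0.6,3.16
```

```text
time_s: 20.97
eef_pos: [0.6346, -0.0785, 0.0373]
eef_rot: [-0.705, 0.707, -0.037, 0.042]
wrist_force: [-0.7, 0.0, -0.8]
opening: 0.566
t 20.97 uv [63.94 -0.74] z 3.73 roterr [ 0.   -0.    0.01] F [-0.67  0.03 -0.78] open cm 4.81
to go tool x,y,z [-0.05  0.56  0.15]
```

```bash
python3 -m jog '[[[0,0.2,0.12],[0,0,0.005],4],[[0,0.2,0],[0,0,0],4],[[0,0.1,0],[0,0,0],4],[[0,0.1,0],[0,0,0],4]]'; python3 s.py 63.9,-0.6,3.16
```

```text
time_s: 21.3
eef_pos: [0.6359, -0.0774, 0.0322]
eef_rot: [-0.705, 0.707, -0.038, 0.041]
wrist_force: [-0.4, 0.3, -0.6]
opening: 0.561
t 21.3 uv [64.05 -0.62] z 3.22 roterr [ 0. -0.  0.] F [-0.43  0.28 -0.58] open cm 4.77
to go tool x,y,z [-0.15  0.06  0.02]
```

```bash
python3 -m jog '[[[0,0.1,0],[0,0,0],4],[[0,0.1,0],[0,0,0],4]]'; python3 s.py 63.9,-0.6,3.16
```

```text
time_s: 21.47
eef_pos: [0.6359, -0.0773, 0.0316]
eef_rot: [-0.705, 0.707, -0.038, 0.041]
wrist_force: [-5.8, 1.1, 11.0]
opening: 0.567
t 21.47 uv [64.06 -0.61] z 3.16 roterr [ 0. -0.  0.] F [-5.79  1.11 11.  ] open cm 4.82
to go tool x,y,z [-0.16 -0.    0.01]
```

Contact felt at the expected height. I'm releasing, lifting clear and backing away for a final check.

```bash
python3 -m jog '[[[0,0,0],[0,0,0],8.54],[[0,0,0],[0,0,0],8.54],[[0,0,0],[0,0,0],8.54],[[0,0,0],[0,0,0],8.54],[[0,-2,0],[0,0,0],8.54],[[0,-4,0],[0,0,0],8.54],[[0,-4,0],[0,0,0],8.54],[[-3.5,-1,0],[0,0,0],8.54],[[-3.5,0,0],[0,0,0],8.54],[[-3.5,0,0],[0,0,0],8.54],[[0,0,0],[0,0,0],8.54],[[0,0,0],[0,0,0],8.54]]'
python3 - <<'E'
from h import *
np.set_printoptions(precision=2,suppress=True)
S=imaging.camera("side");w=imaging.camera("scene");c=S["frame"]
cv2.imwrite('pics/a5.png',cv2.resize(np.hstack([c[60:290,150:380],w["frame"][90:320,140:410]])[:,:,::-1],None,fx=1.5,fy=1.5))
sd=dict(white=(288,137),green=(297,154),blue=(307,173)); sc=dict(white=(383,228),green=(337,228),blue=(291,227),red=(310-60,227))
# marks located by projecting the expected crown centre, then blob
for k,(u,v) in dict(white=(64,25),green=(64,16.4),blue=(64,7.9),red=(64,-.6)).items():
    P=np.array([np.cos(A)*u+np.sin(A)*v,-np.sin(A)*u+np.cos(A)*v,6])/100; r=[]
    for C in(w,S):
        x=C["K"]@(C["R"]@P+C["t"]); b=blob(C["frame"],tuple(int(i) for i in (x[:2]/x[2]).round())); r.append(cen(b))
    p,e=tri(w,r[0][0],S,r[1][0]); print(k,uv(p),p[2]*100,e*100,r[0][1],r[1][1])
E
```

```text
time_s: 22.47
eef_pos: [0.5275, -0.0648, 0.1454]
eef_rot: [-0.705, 0.707, -0.038, 0.041]
wrist_force: [0.5, -0.8, 0.4]
opening: 0.998
white [59.63 27.37] 10.246387522777411 12.728731117810227 148.0 3270.0
green [64.03 16.41] 6.121534480185828 0.05797788730502464 130.0 68.0
blue [64.02  7.88] 6.150792657027049 0.07341562884247255 162.0 104.0
red [63.95 -0.52] 6.107428105715348 0.014353372595811128 162.0 141.0
```

View pics/a5.png

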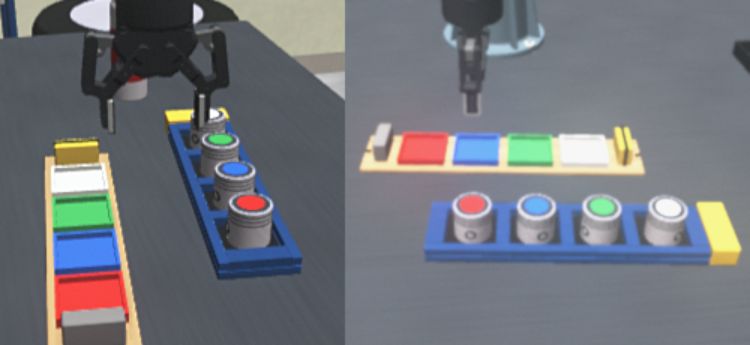

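```bash
python3 -c "
from bench import ctrl
print(ctrl.hand_in())"
```

```text
the job is handed in; nothing more can be done
None
```

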